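# Shelve a parts tray

## Robot

A 6-joint arm with a two-finger parallel gripper is mounted at the origin on the work surface. World frame = base frame: x ahead of the robot, y to its left, z up, the work surface at z = 0. Lengths are in m, angles in rad, forces in N, time in s.
With the tool pointing down it reaches from about 0.225 to 0.875 m from the base axis. Payload 3.4 kg.
Tool frame: the origin (TCP) lies on the centre line of the jaws, within the pads' length; the fingertips stand 17 mm ahead of it and the grasp point (between the pads) lies 2 mm behind it (nose_length is the distance from the TCP to the fingertips, in m); z points along the fingers, y is the line along which they close (so a half turn about z gives the same grasp; the last joint's range is limited). The gripper opens to 85 mm and grips with 20 to 120 N. Pads are 22 mm wide; open, the fingers measure 114 mm over their backs; the gripper's body (76 mm by 85 mm) begins 54 mm behind the grasp point. The pads swing forward as they close: fully open they stand 13 mm farther back than shut.
Start: joints at [-1.421, 0.276, 1.505, -0, 1.361, -0.121], TCP at [0.154, -0.554, 0.248] pointing down, gripper open.
Joint ranges: [-2.89, 2.89], [-0.75, 2.08], [0.22, 2.7], [-1.18, 4.32], [0.11, 2.71], [-2.7, 2.7]. Speed limits (rad/s): [2.57, 2.57, 3.14, 3.14, 3.14, 3.14].

## Interface

Orientations are given as a unit quaternion [w, x, y, z].
In Python, from rig import get_state, get_image, sign_off, find_in, place_of, nose_length gives the robot as it stands.
- The arm moves only by the tool apply_moves, never from a script. Its argument "deltas" is one flat list of numbers, 5 for each row, row after row: the finger opening in mm, from 0 to 85.4, then the shift along the tool's x, y, z in mm, then the turn about the tool's z in degrees. A call has 1 to 12 rows; each row is the pose to reach, as a shift and turn from the pose commanded when the call began, along the tool's axes at that moment; what a row does not reach only later rows make up. A row lasts 1/12 s, in which the tool goes at most 41.7 mm and 7.16 degrees, less where a joint would pass 70% of its speed; a pose out of reach is approached as far as the arm can. A call with a gripper value outside its range is refused whole. The fingers move at their own pace and stop on an object; "squeeze" is the grip in N (left out, the last holds). Time passes only in rows, so rows that repeat a pose let the fingers close. It gives the time, the measured TCP pose, the force, the opening and the grip force at its end, in the units of the state.
- get_state(): the state, without advancing time (a new reading comes with each control period).
- get_image(name): name is "scene" or "top" or "wrist"; returns a dict with "frame" (384x512x3 uint8, red, green, blue), "K" (3x3 intrinsics, pixels), "position" and "orientation" of the camera in the world. Camera axes: x right, y down, z forward; pixel columns grow to the right and rows downward; lengths in m; the calibration is good to about 2 mm. A picture is of the moment at which its call begins. There is no depth.
- sign_off(): hands the job in; it is judged then, once.
Trained networks look in a picture, given as the dict that the camera call returned (one of the last four; its "shot" number tells which), for a name from the list of things; names that differ only in an ending like _2 or _b are one class to them, and where a whole thing is asked for, a point or a joint stands for the part that bears it (a point fixed in the world has none). Each returns a list of dicts, best first, with "score" (0 to 1); they miss things now and then, are a little off and sometimes report something else, mostly with a low value. They report only what shows in the picture. A call takes as long as a camera call. They do not tell look-alikes from the thing itself.
- find_in(query, picture): "point" ([column, row] in pixels, amid what is visible of it).
- place_of(query, picture): "point" ([column, row] in pixels: a listed point, or the origin of a listed thing).
The state is a dict: "clock": time; "qpos": joint angles; "qd": joint speeds; "effort": joint torques, N m; "position": TCP position; "ee_rot": TCP orientation; "contact_force": force on the tool from outside, world axes, zero at the start; "moment": the same for the moment, N m; "width": finger opening in m; "gripper_force": force on a finger pad.
Only numpy, scipy, OpenCV 4.12 (cv2) and the standard library are available. Lean on these libraries where they do the work, as an engineer would, in place of code of your own. Each camera call takes 0.05 s, during which the arm holds its last target. There are 200 camera calls.

## Task

Lift the yellow lid off the grey parts tray by its knob and lay it down gently, flat in the middle of the black mat. Then slide the open tray along the counter, without lifting it, into the empty bay of the blue rack until it is fully home, flush with the front of the rack, with both bushes still inside. Leave the two cartons and the orange canister where they are.

Things in the scene. Friction and masses are not known exactly. Their poses are not given: they have to be found in the camera images.
- tray: open grey plastic tray, loose, 120 mm long (x), 110 wide (y), 45 high, walls and floor 5 mm thick, 0.35 kg plus load. Origin: centre of its underside; z up. Its front, a plain wall with a white label card, is the -x face, 60 mm from the origin,, towards the robot; the +x end faces the rack. It starts between robot and rack, under the lid
- lid: loose yellow lid, 0.15 kg, on the tray at the start. Plate 126 (x) by 116 (y) by 4 mm; under it a 102 by 92 mm step, 5 mm deep, that drops loosely into the tray. Origin: centre of the underside of the step, 40 mm above the tray's when on it; plate 5 to 9 mm above the origin; black knob upright at the centre, 26 mm diameter, 9 to 37 mm above the origin
- mat: black rubber mat fixed on the counter, 190 (x) by 180 (y) mm, 3 mm thick. Origin: centre of its underside. It lies to the left or to the right of the work
- bay_free: empty bay of the blue rack, fixed, open to its -x side, no floor (the tray slides on the counter). Origin: in its middle at counter level; x points into the bay. Clear width 124 mm, side walls 4 mm thick, from x = -64 mm (mouth, rack front) to 64 mm; face of the back stop at x = 56 mm, 26 mm high: a tray fully home has its origin at x = -4 mm, y = 0
- bay_mouth (a point): middle of the empty bay's mouth at counter level, 64 mm before the bay's origin, same axes. A metal strap across the top of the mouth, 22 mm deep, leaves 56 mm of clear height, too low for the tray with its lid's knob; a second strap crosses the rear. The rack is 60 mm high
- bay_full: the other bay of the rack, of the same form and axes, its centre 136 mm beside the empty one on either side; filled by a fixed tray with three bushes
- bush_a: loose black rubber bush, upright in the tray, 42 mm diameter, 30 mm high, origin: centre of its underside, 0.09 kg
- bush_b: a second such bush in the tray
- carton: bystander: loose cardboard box 110 (x) by 100 (y) by 80 mm high, origin: centre of its underside
- canister: bystander: loose orange and white can, 72 mm diameter, 100 mm high, standing upright, origin: centre of its underside
- box_small: bystander: loose cardboard box 90 (x) by 70 (y) by 50 mm high with a blue label, origin: centre of its underside
Things that resemble listed ones, but are neither listed nor needed, are in the scene too. Leave any pink look-alike of the bay_free alone.

How it is judged:
On the way:
1. the lid lies flat on the mat, let go (horizontal distance between lid and mat below 0.06 m and height (world z) of lid below 0.01 m and angle between lid's own z axis and vertical below 0.1 rad and contact force between lid and the fingers below 0.1 N and linear speed of lid below 0.03 m/s), for 0.2 s.
At the end, for the whole second after the job is handed in: the lid lies flat at rest on the mat, its centre within 60 mm of the mat's centre; the tray stands flat on the counter in the empty bay, within 8 mm of fully home (and within 13 mm of the bay's middle sideways), at rest, with both bushes in it (horizontal distance between lid and mat below 0.06 m and height (world z) of lid below 0.01 m and angle between lid's own z axis and vertical below 0.1 rad and x of tray in the frame of bay_free between -0.012 and 0.006 m and y of tray in the frame of bay_free between -0.013 and 0.013 m and height (world z) of tray below 0.008 m and angle between tray's own z axis and vertical below 0.08 rad and linear speed of each of tray, lid below 0.02 m/s and x of bush_a in the frame of tray between -0.06 and 0.06 m and y of bush_a in the frame of tray between -0.055 and 0.055 m and z of bush_a in the frame of tray between -0.01 and 0.035 m and x of bush_b in the frame of tray between -0.06 and 0.06 m and y of bush_b in the frame of tray between -0.055 and 0.055 m and z of bush_b in the frame of tray between -0.01 and 0.035 m); the robot touches nothing.
It fails at once if the lid is dropped (falls freely faster than 0.5 m/s, about 13 mm) (contact force between lid and anything else below 0.02 N and linear speed of lid above 0.5 m/s).
It fails at once if the tray is lifted more than 20 mm or tipped more than 0.25 rad (height (world z) of tray above 0.02 m or angle between tray's own z axis and vertical above 0.25 rad).
It fails at once if a carton or the canister is moved more than 30 mm or knocked over (distance of any of carton, canister, box_small from where it was at the start of the episode above 0.03 m or angle between any of carton, canister, box_small's own z axis and vertical above 0.4 rad).
It also fails if it takes over 70 s, if anything falls off the work surface, if the arm or the gripper's body presses on something with over 40 N, if the wrist force passes 120 N, or if a joint passes its speed limit or range.

## Working session

There is one attempt and no reset: what is moved stays moved. The work goes in short steps, Python scripts to look and compute and a tool call to move; the robot and the scene stay as the last step left them, time stands still between calls to the robot, and variables do not carry over. Pictures are saved under pics/ and viewed, at most 10 in all, crops included, and the job is handed in when it is done.

Besides the shell and the picture viewer there is one more tool, called after "Request:" as name(argument=value, ...) on one line, values as JSON. apply_moves: Moves the arm, as the interface text tells. Its arguments: {"type":"object","properties":{"deltas":{"type":"array"},"squeeze":{"type":"number"}},"required":["deltas"]}

```bash
mkdir -p pics; cat > h.py <<'E'
from rig import *
import numpy as np, cv2
from scipy.spatial.transform import Rotation as R
def rot(q): return R.from_quat([q[1],q[2],q[3],q[0]]).as_matrix()
def px2w(im,p,z):
    d=rot(im["orientation"])@np.linalg.inv(im["K"])@np.array([p[0],p[1],1.]); o=np.array(im["position"])
    return o+d*(z-o[2])/d[2]
def w2px(im,X):
    c=rot(im["orientation"]).T@(np.array(X)-im["position"]); c=im["K"]@c; return c[:2]/c[2]
def save(im,n): cv2.imwrite("pics/"+n,im["frame"][:,:,::-1])
E
python3 - <<'E'
from h import *
s=get_state(); print(s["position"],s["ee_rot"],s["width"],nose_length)
Z=dict(lid=.04,tray=0,mat=0,bay_free=0,bay_mouth=0,bay_full=0,carton=0,canister=0,box_small=0)
ims=[]
for n in("top","scene"):
    im=get_image(n); ims.append(im["frame"])
    print(n,im["position"])
    for k,z in Z.items():
        for r in place_of(k,im)[:3]:
            print(k,round(r["score"],2),np.round(r["point"]),np.round(px2w(im,r["point"],z),3)[:2])
save(dict(frame=np.vstack(ims)),"a.png")
cv2.imwrite("pics/a.png",cv2.resize(np.vstack(ims)[:,:,::-1],(400,600)) if 0 else ims[0][:,:,::-1]);cv2.imwrite("pics/b.png",ims[1][:,:,::-1])
E
```

```text
[ 0.1537396  -0.55351271  0.2474197 ] [-9.62249842e-04  9.90843816e-01  1.35009649e-01 -1.92967735e-05] 0.08496417621459458 0.017
top [ 0.36880251 -0.11324     1.02338544]
lid 0.98 [196. 217.] [0.484 0.058]
mat 0.7 [327. 228.] [ 0.468 -0.308]
bay_free 0.96 [258. 166.] [ 0.645 -0.111]
bay_free 0.68 [420. 256.] [ 0.397 -0.566]
bay_mouth 0.66 [259. 163.] [ 0.653 -0.113]
bay_full 0.75 [213. 161.] [0.657 0.023]
carton 0.74 [108. 227.] [0.454 0.312]
canister 0.91 [328. 156.] [ 0.679 -0.311]
scene [1.28013119 0.56686128 1.04814007]
lid 0.75 [307. 213.] [0.476 0.056]
tray 0.82 [301. 226.] [0.497 0.057]
tray 0.34 [388. 268.] [0.454 0.316]
mat 0.84 [216. 164.] [ 0.477 -0.312]
bay_free 0.92 [181. 121.] [ 0.401 -0.572]
bay_free 0.87 [219. 226.] [ 0.657 -0.115]
bay_mouth 0.82 [193. 114.] [ 0.341 -0.574]
bay_mouth 0.47 [218. 165.] [ 0.476 -0.304]
bay_full 0.71 [255. 255.] [0.666 0.032]
carton 0.64 [390. 270.] [0.453 0.323]
canister 0.96 [168. 198.] [ 0.686 -0.305]
box_small 0.9 [336. 308.] [0.647 0.288]
```

View pics/a.png

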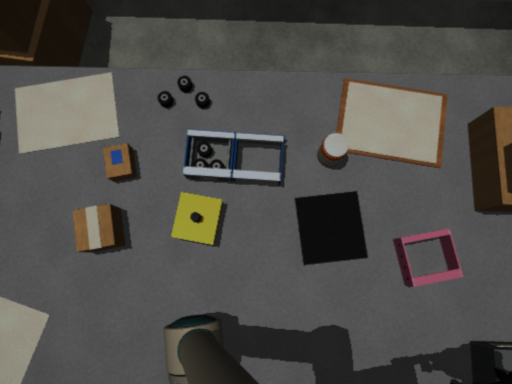

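View pics/b.png

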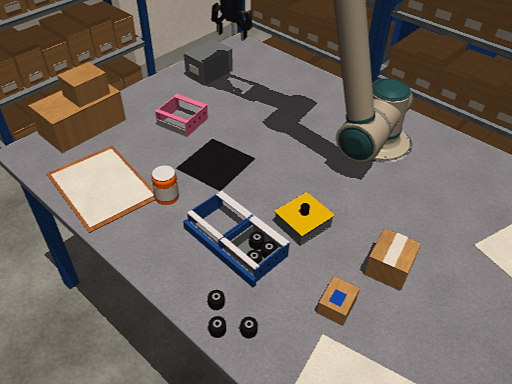

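The top view shows the yellow lid at about (196,217), turned slightly. The mat is at (331,228), and the rack's empty bay is its right-hand one, about (259,158), with its mouth strap at row 175. The pink look-alike is at (430,257). The scene view agrees.

```bash
python3 - <<'E'
from h import *
im=get_image("top"); f=im["frame"].astype(int); r,g,b=f[...,0],f[...,1],f[...,2]
def quad(m,z,n):
    m=cv2.morphologyEx(m.astype(np.uint8),cv2.MORPH_CLOSE,np.ones((9,9))) 
    k,l,st,c=cv2.connectedComponentsWithStats(m); i=1+np.argmax(st[1:,4])
    pts=np.argwhere(l==i)[:,::-1]
    W=np.array([px2w(im,p,z)[:2] for p in pts])
    (c,s,a)=cv2.minAreaRect((W*1000).astype(np.float32))
    print(n,st[i],"c",np.round(c,1),"size",np.round(s,1),"ang",round(a,2)); print(np.round(cv2.boxPoints((c,s,a))).tolist())
quad((r>120)&(g>110)&(b<90),.049,"lid")
reg=np.zeros(r.shape,bool); reg[190:270,290:372]=1
quad((f.max(2)<25)&reg,.003,"mat")
reg[:]=0; reg[120:190,175:295]=1
quad((r>120)&(b>130)&reg,.06,"straps")
reg[150:190]=0
for nm,rows in(("rear",(120,150)),("front",(160,190))):
    reg[:]=0; reg[rows[0]:rows[1],175:295]=1
    quad((r>120)&(b>130)&reg,.06,nm)
reg[:]=0; reg[120:190,175:295]=1
quad(((b>r+25)|((r>120)&(b>130)))&reg,.06,"rack")
s=get_state(); M=rot(s["ee_rot"]); print(np.round(M,3))
c=im["frame"][110:260,150:350]; cv2.imwrite("pics/c.png",cv2.resize(c[:,:,::-1],None,fx=4,fy=4,interpolation=cv2.INTER_CUBIC))
E
```

```text
lid [ 171  192   51   52 1945] c [483.   54.9] size [115.3 125.1] ang 81.02
[[412.0, 8.0], [536.0, -12.0], [554.0, 102.0], [430.0, 122.0]]
mat [ 296  192   71   72 4127] c [ 471.  -316.9] size [186.1 177. ] ang 7.86
[[367.0, -242.0], [391.0, -417.0], [575.0, -392.0], [551.0, -216.0]]
straps [183 167  97  14 741] c [606.9 -35.7] size [264.4  22. ] ang 87.36
[[590.0, -167.0], [612.0, -168.0], [624.0, 96.0], [602.0, 97.0]]
rear [187 130  96  11 473] c [715.2 -41.7] size [265.6  14.5] ang 87.43
[[702.0, -174.0], [716.0, -175.0], [728.0, 91.0], [714.0, 91.0]]
front [183 167  97  14 741] c [606.9 -35.7] size [264.4  22. ] ang 87.36
[[590.0, -167.0], [612.0, -168.0], [624.0, 96.0], [602.0, 97.0]]
rack [ 183  129  102   52 1706] c [660.7 -41.3] size [271.8 130.1] ang 87.34
[[589.0, -174.0], [719.0, -180.0], [732.0, 91.0], [602.0, 97.0]]
[[ 0.964  0.268 -0.   ]
 [ 0.268 -0.964 -0.   ]
 [-0.     0.    -1.   ]]
```

View pics/c.png

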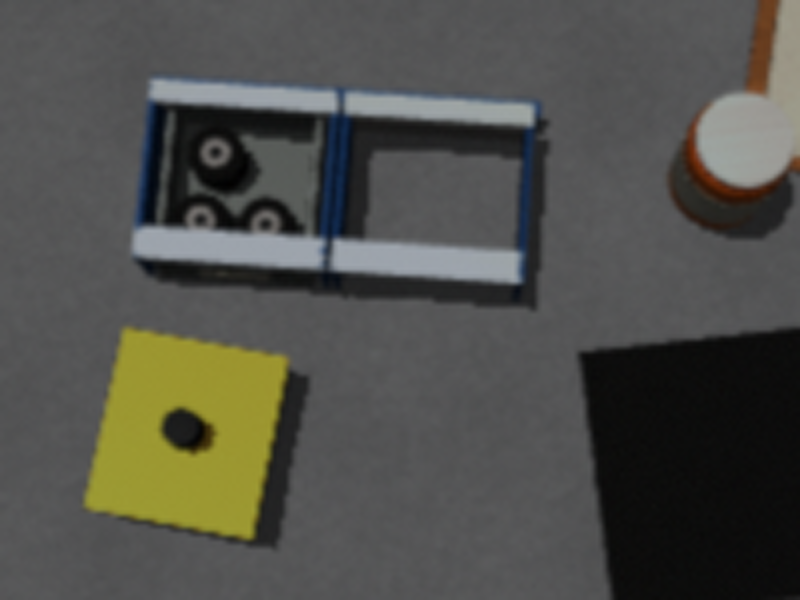

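Request:
apply_moves(deltas=[60, 480, -499, 0, 0, 60, 480, -499, 0, 0, 60, 480, -499, 0, 0, 60, 480, -499, 0, 0, 60, 480, -499, 0, 0, 60, 480, -499, 0, 0, 60, 480, -499, 0, 0, 60, 480, -499, 0, 0, 60, 480, -499, 0, 0, 60, 480, -499, 0, 0, 60, 480, -499, 0, 0, 60, 480, -499, 0, 0])

```text
clock: 2.05
position: [0.3919, -0.1122, 0.2487]
ee_rot: [0.0, 0.991, 0.135, 0.001]
contact_force: [0.7, -1.0, -0.6]
width: 0.0598
gripper_force: 0.0
```

Request:
apply_moves(deltas=[60, 240, -250, 0, 0, 60, 240, -250, 0, 0])

```text
clock: 2.22
position: [0.4315, -0.0387, 0.2487]
ee_rot: [0.0, 0.991, 0.135, 0.001]
contact_force: [1.1, -1.3, -0.3]
width: 0.0603
gripper_force: 0.0
```

Request:
apply_moves(deltas=[60, 75, -77, 60, 0, 60, 75, -77, 60, 0, 60, 75, -77, 60, 0, 60, 75, -77, 60, 0, 60, 75, -77, 60, 0])

```text
clock: 2.63
position: [0.4822, 0.0549, 0.187]
ee_rot: [-0.0, 0.991, 0.137, -0.002]
contact_force: [-1.5, 0.0, 0.7]
width: 0.06
gripper_force: 0.0
```

```bash
python3 - <<'E'
from h import *
s=get_state(); print(s["position"])
im=get_image("wrist"); save(im,"d.png")
for r in place_of("lid",im)[:2]: print(r,px2w(im,r["point"],.04))
for r in find_in("lid",im)[:2]: print(r)
E
```

```text
[0.4822494 0.0548614 0.1870075]
{'point': [262.8, 178.4], 'score': 0.87} [0.48459987 0.05165849 0.04      ]
{'point': [259.5, 171.5], 'score': 0.72}
```

View pics/d.png

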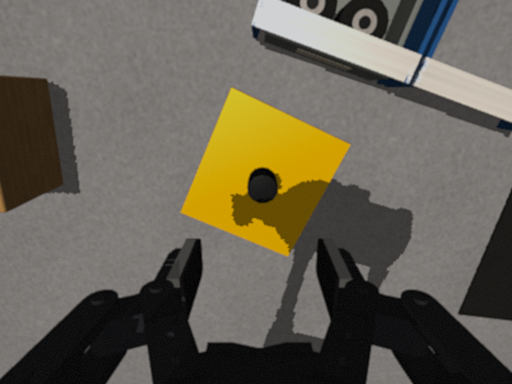

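The wrist view shows the knob at about (262,184), between the jaws (mid-column ~260). The rack's full bay is at the top right and the mat at the right edge.

Request:
apply_moves(deltas=[60, 1, 2, 35, 0, 60, 1, 2, 70, 0, 60, 1, 2, 95, 0, 60, 1, 2, 110, 0, 60, 1, 2, 117, 0, 60, 1, 2, 117, 0, 20, 1, 2, 117, 0, 20, 1, 2, 117, 0, 20, 1, 2, 117, 0, 20, 1, 2, 117, 0, 20, 1, 2, 117, 0, 20, 1, 2, 117, 0], squeeze=40)

```text
clock: 3.78
position: [0.4854, 0.0516, 0.073]
ee_rot: [0.001, 0.991, 0.135, 0.002]
contact_force: [-0.5, -1.9, 6.9]
width: 0.0246
gripper_force: 39.3
```

Request:
apply_moves(deltas=[20, 0, 0, -4, 0, 20, 0, 0, -12, 0, 20, 0, 0, -25, 0, 20, 0, 0, -45, 0, 20, 0, 0, -65, 0, 20, 0, 0, -80, 0, 20, 0, 0, -80, 0])

```text
clock: 4.37
position: [0.4863, 0.0519, 0.1548]
ee_rot: [0.001, 0.991, 0.135, 0.004]
contact_force: [0.2, -0.5, -0.8]
width: 0.024
gripper_force: 39.5
```

```bash
python3 - <<'E'
from h import *
s=get_state(); print(s["position"],s["width"],s["contact_force"])
M=rot(s["ee_rot"]);print(M.T@(np.array([.471,-.317,.1])-s["position"]))
im=get_image("top"); f=im["frame"]
im2=get_image("wrist")
for q,z in(("tray",0),("lid",.12)):
  for i in(im,im2):
    for r in place_of(q,i)[:2]: print(q,i["shot"],r,px2w(i,r["point"],z))
save(im,"e.png"); c=f[150:290,140:370]; cv2.imwrite("pics/f.png",np.hstack([cv2.resize(c,(400,300)),cv2.resize(im2["frame"],(400,300))])[:,:,::-1])
E
```

```text
[0.48633814 0.05189295 0.15477879] 0.02402114518098064 [ 0.16294193 -0.46780627 -0.75476697]
[-0.11391786  0.35119972  0.05476732]
tray 5 {'point': [197.9, 215.8], 'score': 0.53} [0.49394285 0.05827173 0.        ]
lid 5 {'point': [191.8, 212.1], 'score': 0.65} [0.48824532 0.05403222 0.12      ]
lid 6 {'point': [258.7, 234.4], 'score': 0.68} [0.48626539 0.05214631 0.12      ]
```

View pics/f.png

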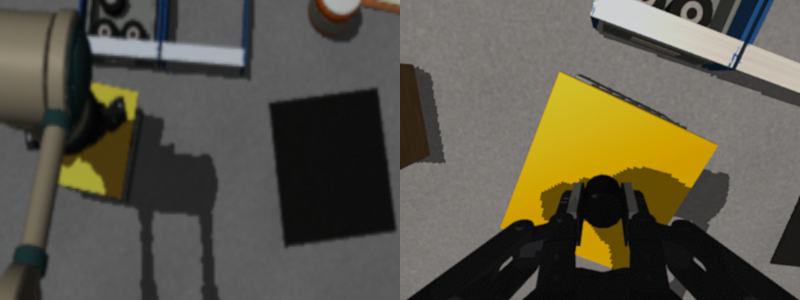

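The lid is held by the knob and level, clear of the tray. The mat is to the right.

Request:
apply_moves(deltas=[20, -4, 12, 0, 0, 20, -13, 40, 0, 0, 20, -24, 75, 0, 0, 20, -36, 110, 0, 0, 20, -47, 145, 0, 0, 20, -59, 180, 0, 0, 20, -71, 218, 0, 0, 20, -83, 255, 0, 0, 20, -94, 290, 10, 0, 20, -103, 318, 20, 0, 20, -110, 340, 30, 0, 20, -114, 351, 40, 0])

```text
clock: 5.67
position: [0.4679, -0.3201, 0.1098]
ee_rot: [0.0, 0.991, 0.134, -0.0]
contact_force: [-0.5, 0.3, -1.4]
width: 0.0247
gripper_force: 39.5
```

Request:
apply_moves(deltas=[20, 0, 0, 25, 0, 20, 0, 0, 50, 0, 20, 0, 0, 65, 0, 20, 0, 0, 72, 0, 20, 0, 0, 74, 0, 20, 0, 0, 76, 0])

```text
clock: 6.17
position: [0.4679, -0.316, 0.0354]
ee_rot: [-0.001, 0.991, 0.135, -0.0]
contact_force: [-2.9, 4.2, 13.1]
width: 0.0247
gripper_force: 41.5
```

Request:
apply_moves(deltas=[20, 0, 0, -1, 0, 30, 0, 0, -1, 0, 45, 0, 0, -1, 0, 60, 0, 0, -1, 0, 60, 0, 0, -1, 0, 60, 0, 0, -1, 0, 60, 0, 0, -10, 0, 60, 0, 0, -40, 0, 60, 0, 0, -80, 0, 60, 0, 0, -120, 0, 60, 0, 0, -160, 0, 60, 0, 0, -160, 0])

```text
clock: 7.17
position: [0.4719, -0.3201, 0.2047]
ee_rot: [0.007, 0.991, 0.135, 0.006]
contact_force: [1.3, -0.9, 1.1]
width: 0.0597
gripper_force: 0.0
```

```bash
python3 - <<'E'
from h import *
s=get_state(); print(s["position"],s["ee_rot"])
im=get_image("top"); f=im["frame"]; g=f.astype(int)
for q,z in(("tray",0),("bush_a",0.005),("lid",.003)):
    for r in place_of(q,im)[:4]: print(q,round(r["score"],2),r["point"],px2w(im,r["point"],z))
c=f[130:290,130:390]; cv2.imwrite("pics/g.png",cv2.resize(c[:,:,::-1],None,fx=3,fy=3,interpolation=cv2.INTER_CUBIC))
E
```

```text
[ 0.47190282 -0.32008153  0.20469644] [0.00653626 0.99080604 0.13501232 0.00568699]
tray 0.78 [200.0, 216.0] [0.49352274 0.05225889 0.        ]
bush_a 0.5 [208.1, 214.8] [0.49691715 0.02865991 0.005     ]
bush_a 0.47 [329.4, 225.3] [ 0.47589654 -0.31398577  0.005     ]
bush_a 0.45 [189.8, 222.6] [0.47343804 0.079297   0.005     ]
lid 0.67 [328.5, 225.6] [ 0.4751948  -0.31184293  0.003     ]
```

View pics/g.png

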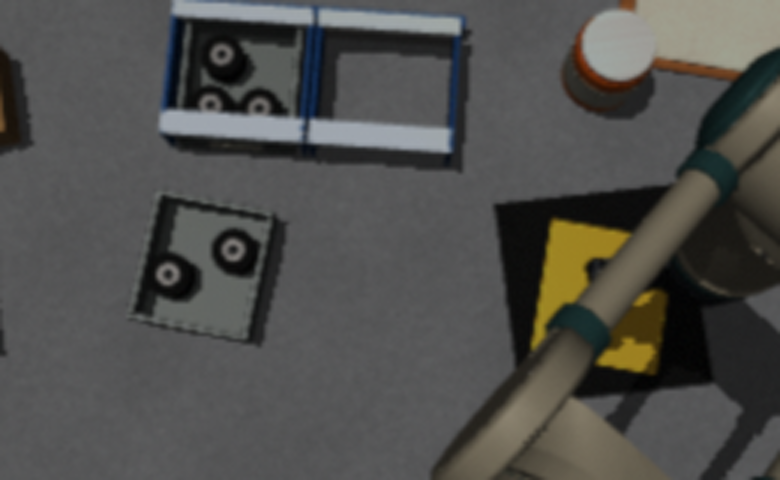

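The lid lies on the mat, around (600,295) in the crop, partly behind the arm. The open tray at (205,265) holds both bushes, at (235,248) and (170,275). The front wall is clear near its middle and right side.

Request:
apply_moves(deltas=[40, 55, -371, 40, -65, 40, 55, -371, 40, -65, 40, 55, -371, 40, -65, 40, 55, -371, 40, -65, 40, 55, -371, 40, -65, 40, 55, -371, 40, -65, 40, 55, -371, 40, -65, 40, 55, -371, 40, -65, 40, 55, -371, 40, -65, 40, 55, -371, 40, -65, 40, 55, -371, 40, -65, 40, 55, -371, 40, -65])

```text
clock: 8.37
position: [0.4212, 0.0552, 0.1542]
ee_rot: [-0.001, 0.763, 0.646, -0.001]
contact_force: [0.1, -0.8, -0.5]
width: 0.0401
gripper_force: 0.0
```

```bash
python3 - <<'E'
from h import *
s=get_state(); print(s["position"]); print(np.round(rot(s["ee_rot"]),3))
im=get_image("wrist"); f=im["frame"].copy()
for r in place_of("tray",im)[:2]: print(r,px2w(im,r["point"],0))
# project assumed tray rim outline
c,sn=np.cos(-.159),np.sin(-.159); o=np.array([.484,.053])
P=[w2px(im,[*(o+np.array([c*x-sn*y,sn*x+c*y])),.045]) for x,y in((-.06,-.055),(.06,-.055),(.06,.055),(-.06,.055))]
print(np.round(P))
cv2.polylines(f,[np.int32(P)],True,(255,0,0),1)
im["frame"]=f; save(im,"i.png")
t=get_image("top")
g=t["frame"].astype(int); L=(g[...,0]>100)&(g[...,1]>90)&(g[...,2]<80)
W=np.array([px2w(t,p,.012)[:2] for p in np.argwhere(L)[:,::-1]],np.float32)*1000; print("lid",cv2.minAreaRect(W))
E
```

```text
[0.42118604 0.05523801 0.15422133]
[[ 0.164  0.986 -0.002]
 [ 0.986 -0.164 -0.001]
 [-0.001 -0.002 -1.   ]]
{'point': [326.6, 167.3], 'score': 0.91} [0.48809427 0.0545482  0.        ]
[[261. 243.]
 [397. 243.]
 [417. 115.]
 [261. 115.]]
lid ((491.3814392089844, -163.500244140625), (670.78076171875, 1480.0565185546875), 17.434219360351562)
```

View pics/i.png

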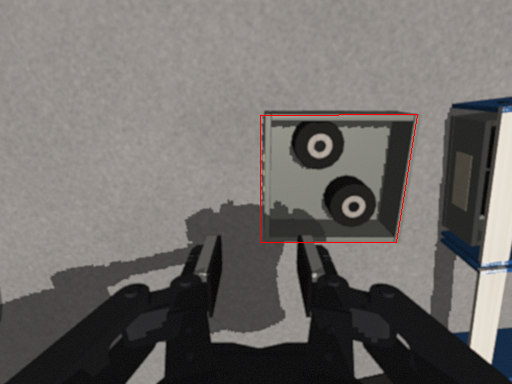

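The projected rim (red) fits the tray to within 2–3 px. The front wall is at column 262, between the jaws' columns (210–310), and the bushes are clear of the grip spot.

Request:
apply_moves(deltas=[32, 0, 6, 35, 0, 32, 0, 6, 65, 0, 32, 0, 6, 90, 0, 32, 0, 6, 105, 0, 32, 0, 6, 112, 0, 32, 0, 6, 112, 0, 0, 0, 6, 112, 0, 0, 0, 6, 112, 0, 0, 0, 6, 112, 0, 0, 0, 6, 112, 0, 0, 0, 6, 112, 0, 0, 0, 6, 112, 0], squeeze=40)

```text
clock: 9.52
position: [0.4285, 0.054, 0.0443]
ee_rot: [0.001, 0.763, 0.646, 0.0]
contact_force: [-0.8, -3.7, 7.2]
width: 0.0038
gripper_force: 40.9
```

```bash
python3 - <<'E'
from h import *
s=get_state(); print(s["position"],s["width"])
M=rot(s["ee_rot"]); print(np.round(M,3))
# bay pose, tray axes
def ax(d): a=np.radians(d); return np.array([np.cos(a),np.sin(a)]),np.array([-np.sin(a),np.cos(a)])
bx,by=ax(-2.7); b=np.array([.6575,-.1095])
for xin in(-.140,-.105,-.09):
    g=b+xin*bx+(-.0575)*bx-.010*by
    print(xin,g,1000*(M.T@np.r_[g-s["position"][:2],0]))
E
```

```text
[0.42850499 0.05396017 0.04430542] 0.003784304545067824
[[ 0.164  0.986  0.002]
 [ 0.986 -0.164 -0.001]
 [-0.001  0.002 -1.   ]]
-0.14 [ 0.45974819 -0.11018537] [-156.78914409   57.76688291    0.22061455]
-0.105 [ 0.49470933 -0.1118341 ] [-152.67589207   92.52426487    0.29516015]
-0.09 [ 0.50969268 -0.1125407 ] [-150.91306978  107.42028571    0.32710827]
```

Request:
apply_moves(deltas=[0, -4, 1, 0, 0, 0, -12, 4, 0, -0.5, 0, -25, 9, 0, -1, 0, -42, 15, 0, -1.5, 0, -60, 22, 0, -2.5, 0, -79, 29, 0, -3.5, 0, -98, 36, 0, -4.5, 0, -115, 42, 0, -5.5, 0, -131, 48, 0, -6.4, 0, -144, 53, 0, -6.4, 0, -153, 56, 0, -6.4, 0, -157, 58, 0, -6.4])

```text
clock: 10.52
position: [0.4595, -0.1097, 0.0443]
ee_rot: [-0.0, 0.726, 0.687, 0.001]
contact_force: [-1.5, 6.9, 10.2]
width: 0.0039
gripper_force: 41.6
```

```bash
python3 - <<'E'
from h import *
s=get_state(); print(s["position"]); M=rot(s["ee_rot"]); print(np.round(M,3))
im=get_image("wrist"); t=get_image("top")
def ax(d): a=np.radians(d); return np.array([np.cos(a),np.sin(a)]),np.array([-np.sin(a),np.cos(a)])
def draw(i,o,d,pts,z,col):
    x,y=ax(d); P=[w2px(i,[*(np.array(o)+a*x+c*y),z]) for a,c in pts]; cv2.polylines(F,[np.int32(np.round(P))],True,col,1)
b=[.6575,-.1095]
yaw=np.degrees(np.arctan2(M[1,1],M[0,1])); x,y=ax(yaw); o=s["position"][:2]+.0575*x+.010*y; print("tray?",o,yaw)
out=[]
for i in(im,t):
    F=i["frame"].copy()
    draw(i,b,-2.7,[(-.064,-.062),(.064,-.062),(.064,.062),(-.064,.062)],.06,(255,0,0))
    draw(i,o,yaw,[(-.06,-.055),(.06,-.055),(.06,.055),(-.06,.055)],.045,(0,255,0)); out.append(F)
    for q in("tray","bay_mouth","bay_free"):
        for r in place_of(q,i)[:2]: print(q,round(r["score"],2),r["point"],px2w(i,r["point"],0)[:2])
c=cv2.resize(out[1][120:260,190:330],(384,384),interpolation=cv2.INTER_CUBIC)
cv2.imwrite("pics/j.png",np.hstack([out[0],c])[:,:,::-1][:, 100:])
E
```

```text
[ 0.45947378 -0.10973342  0.04432251]
[[ 0.055  0.998  0.001]
 [ 0.998 -0.055  0.002]
 [ 0.002  0.001 -1.   ]]
tray? [ 0.51743891 -0.10292945] -3.1710373226444304
tray 0.81 [352.8, 210.3] [ 0.51897068 -0.10183455]
tray 0.41 [213.0, 160.5] [0.65764273 0.0227693 ]
bay_free 0.67 [259.2, 161.1] [ 0.65908665 -0.11226875]
bay_free 0.6 [424.9, 254.2] [ 0.40266697 -0.57913146]
```

View pics/j.png

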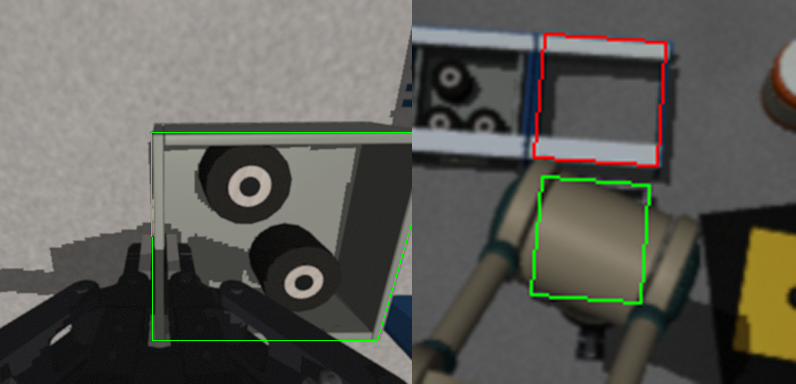

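The tray model (green) fits the gripped tray in the wrist view. The bay model (red) fits the rack in the top view. The tray is lined up in front of the mouth with both bushes inside.

Request:
apply_moves(deltas=[0, 0, 3, 0, -0.5, 0, 0, 9, 0, -0.5, 0, 0, 17, 0, -0.5, 0, 0, 26, 0, -0.5, 0, 0, 35, 0, -0.5, 0, 0, 44, 0, -0.5, 0, 0.5, 53, 0, -0.5, 0, 0.5, 61, 0, -0.5, 0, 0.5, 68, 0, -0.5, 0, 0.5, 73, 0, -0.5, 0, 0.5, 75, 0, -0.5, 0, 0.5, 75, 0, -0.5])

```text
clock: 11.92
position: [0.5316, -0.1128, 0.0443]
ee_rot: [-0.002, 0.722, 0.691, -0.002]
contact_force: [-7.2, 1.2, 11.2]
width: 0.0041
gripper_force: 41.6
```

Request:
apply_moves(deltas=[16, 0, 0, 0, 0, 16, 0, 0, 0, 0, 16, 0, 0, 0, 0, 16, 0, 0, -10, 0, 16, 0, 0, -40, 0, 16, 0, 0, -75, 0, 50, 10, -20, -95, 7, 50, 10, -45, -95, 14, 50, 10, -60, -95, 21, 50, 10, -60, -95, 28, 50, 10, -60, -95, 35, 50, 10, -60, -95, 42])

```text
clock: 12.92
position: [0.4747, -0.101, 0.1393]
ee_rot: [0.001, 0.924, 0.383, 0.001]
contact_force: [0.5, -0.1, 0.3]
width: 0.0498
gripper_force: 0.0
```

```bash
python3 - <<'E'
from h import *
s=get_state(); print(s["position"]); M=rot(s["ee_rot"]); print(np.round(M,3))
im=get_image("wrist"); save(im,"k.png")
bx=np.array([np.cos(-.047),np.sin(-.047)]); by=np.array([-bx[1],bx[0]]);b=np.array([.6575,-.1095])
for q in("tray","bush_a"):
  for r in place_of(q,im)[:3]:
    w=px2w(im,r["point"],0)[:2]; print(q,round(r["score"],2),w,"bay",(w-b)@bx,(w-b)@by)
# target: TCP at 30 mm in front of tray front face: face at bay x -.1285
g=b+(-.1285-.03)*bx; print("target",g,1000*(M.T@np.r_[g-s["position"][:2],.030-s["position"][2]]), "yaw",np.degrees(np.arctan2(M[1,0],M[0,0])))
E
```

```text
[ 0.47465611 -0.10096328  0.13929466]
[[ 0.706  0.708  0.002]
 [ 0.708 -0.706 -0.001]
 [ 0.001  0.002 -1.   ]]
tray 0.9 [ 0.59367787 -0.10559927] bay -0.06393492085953244 0.0008978883575034759
bush_a 0.7 [ 0.60861045 -0.13330812] bay -0.04771699315302368 -0.026078796687146095
bush_a 0.66 [ 0.57891411 -0.07846124] bay -0.07995739150347227 0.027312309439972902
target [ 0.49917503 -0.10205324] [ 16.46245439  17.95442252 109.33578298] yaw 45.057686807919154
```

View pics/k.png

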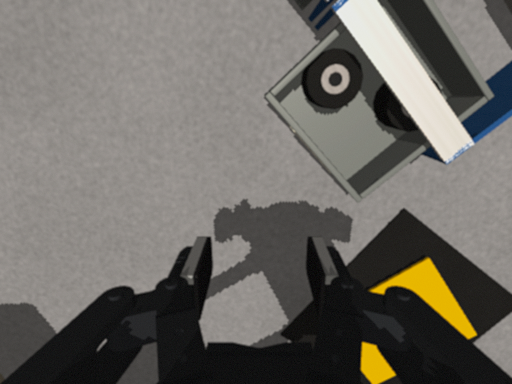

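The tray is partly in the bay under the strap, well aligned. Both bushes are inside, at (335,80) and (400,110), and the lid is on the mat.

Request:
apply_moves(deltas=[50, 9, 11, 0, 7, 50, 9, 11, 0, 14, 50, 9, 11, 0, 21, 50, 9, 11, 0, 28, 50, 9, 11, 10, 35, 50, 9, 11, 30, 42, 50, 9, 11, 55, 48, 50, 9, 11, 80, 48, 50, 9, 11, 100, 48, 50, 9, 11, 107, 48, 50, 9, 11, 109, 48, 50, 9, 11, 109, 48])

```text
clock: 14.07
position: [0.4891, -0.1024, 0.0293]
ee_rot: [0.0, 1.0, -0.022, -0.0]
contact_force: [0.1, 0.0, -0.3]
width: 0.05
gripper_force: 0.0
```

```bash
python3 - <<'E'
from h import *
s=get_state(); M=rot(s["ee_rot"]); print(s["position"],np.degrees(np.arctan2(M[1,0],M[0,0])))
bx=np.array([np.cos(-.047),np.sin(-.047)]); by=np.array([-bx[1],bx[0]]);b=np.array([.6575,-.1095])
d=s["position"][:2]-b; print("tcp bay",d@bx,d@by)
E
```

```text
[ 0.48907829 -0.10236451  0.02934823] -2.5128134131461306
tcp bay -0.16857096456513004 -0.0007852999899024992
```

Request:
apply_moves(deltas=[50, 10, 0, 0, 0, 50, 20, 0, 0, 0, 50, 28, 0, 0, 0, 50, 35, 0, 0, 0, 50, 43, 0, 0, 0, 50, 51, 0, 0, 0, 50, 59, 0, 0, 0, 50, 67, 0, 0, 0, 50, 74, 0, 0, 0, 50, 79, 0, 0, 0, 50, 83, 0, 0, 0, 50, 84, 0, 0, 0])

```text
clock: 15.07
position: [0.5732, -0.106, 0.0293]
ee_rot: [0.0, 1.0, -0.022, -0.0]
contact_force: [-4.6, 0.7, 3.9]
width: 0.0498
gripper_force: 2.3
```

Request:
apply_moves(deltas=[50, 2, 0, 0, 0, 50, 4, 0, 0, 0, 50, 6, 0, 0, 0, 50, 6, 0, 0, 0])

```text
clock: 15.4
position: [0.5791, -0.1063, 0.0292]
ee_rot: [0.0, 1.0, -0.023, 0.0]
contact_force: [-2.6, -0.1, 1.1]
width: 0.0499
gripper_force: 1.4
```

Request:
apply_moves(deltas=[50, 1, 0, 0, 0, 50, 2, 0, 0, 0, 50, 3, 0, 0, 0, 50, 3, 0, 0, 0])

```text
clock: 15.73
position: [0.5801, -0.1063, 0.0291]
ee_rot: [-0.0, 1.0, -0.023, -0.002]
contact_force: [-6.8, 0.7, 2.8]
width: 0.0501
gripper_force: 1.1
```

Request:
apply_moves(deltas=[50, 1, 0, 0, 0, 50, 2, 0, 0, 0, 50, 2, 0, 0, 0])

```text
clock: 15.98
position: [0.5801, -0.1059, 0.0285]
ee_rot: [-0.001, 1.0, -0.023, -0.004]
contact_force: [-11.8, 0.8, 2.9]
width: 0.05
gripper_force: 0.2
```

Request:
apply_moves(deltas=[50, -10, 0, 0, 0, 50, -35, 0, 0, 0, 50, -60, 0, 0, 0, 50, -60, 0, -40, 0, 50, -60, 0, -80, 0, 50, -80, 0, -120, 0, 50, -100, 0, -140, 0, 50, -100, 0, -140, 0])

```text
clock: 16.65
position: [0.4848, -0.1028, 0.1748]
ee_rot: [0.002, 1.0, -0.023, 0.005]
contact_force: [-0.3, -0.4, -0.2]
width: 0.0501
gripper_force: 0.0
```

```bash
python3 - <<'E'
from h import *
bx=np.array([np.cos(-.047),np.sin(-.047)]); by=np.array([-bx[1],bx[0]]);b=np.array([.6575,-.1095])
out=[]
for n in("wrist","top","scene"):
  im=get_image(n); F=im["frame"].copy()
  for q,z in(("tray",0),("bush_a",.005),("lid",.003),("mat",0),("carton",0),("canister",0),("box_small",0)):
    for r in place_of(q,im)[:3]:
      w=px2w(im,r["point"],z)[:2]; print(n,q,round(r["score"],2),np.round(w,3),"bay",np.round([(w-b)@bx,(w-b)@by],3) if q in("tray","bush_a") else "")
  o=b-.004*bx
  P=[w2px(im,[*(o+x*bx+y*by),.045]) for x,y in((-.06,-.055),(.06,-.055),(.06,.055),(-.06,.055))]
  cv2.polylines(F,[np.int32(np.round(P))],True,(0,255,0),1); out.append(F)
c=cv2.resize(out[2][90:290,130:330],(384,384),interpolation=cv2.INTER_CUBIC)
cv2.imwrite("pics/l.png",cv2.resize(np.hstack([out[0],c]),(800,343))[:,:,::-1])
E
```

```text
wrist bush_a 0.72 [ 0.639 -0.08 ] bay [-0.02   0.028]
wrist lid 0.6 [ 0.47  -0.318] bay 
top tray 0.68 [ 0.648 -0.106] bay [-0.01   0.003]
top tray 0.65 [0.452 0.311] bay [-0.225  0.41 ]
top bush_a 0.54 [ 0.667 -0.13 ] bay [ 0.011 -0.02 ]
top lid 0.8 [ 0.466 -0.321] bay 
top canister 0.65 [ 0.684 -0.322] bay 
top box_small 0.71 [0.632 0.295] bay 
scene tray 0.7 [ 0.655 -0.109] bay [-0.002  0.001]
scene tray 0.4 [0.446 0.309] bay [-0.231  0.409]
scene bush_a 0.61 [ 0.675 -0.137] bay [ 0.018 -0.027]
scene bush_a 0.47 [ 0.642 -0.085] bay [-0.016  0.024]
scene lid 0.82 [ 0.465 -0.326] bay 
scene lid 0.48 [ 0.701 -0.301] bay 
scene mat 0.87 [ 0.47  -0.308] bay 
scene mat 0.21 [0.64  0.281] bay 
scene carton 0.87 [0.455 0.319] bay 
scene box_small 0.81 [0.647 0.284] bay
```

View pics/l.png

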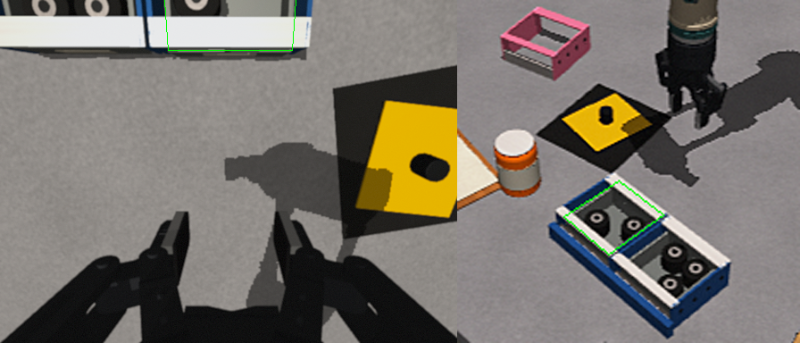

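The tray is home in the bay: its outline fits, the push ended against the stop, and both bushes are inside. The lid lies flat on the mat, and the cartons and canister have not moved.

```bash
python3 -c "from rig import *; print(sign_off())"
```

```text
the job is handed in; nothing more can be done
None
```

The job is handed in with no verdict returned: by camera, the lid lies flat near the middle of the mat, the tray is home against the bay's back stop with both bushes inside, and the cartons and canister have not visibly moved.

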